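Locate a slide carrier on a scanning stage

TASK

Pick up the slide carrier by its knob and set it down gently, without dropping it, flat on the scanning stage, notched end away from the end stop. Then slide it home: with its long edge against both dowels and its plain end against the end stop, press it lightly on all three at once, a few newtons on each for half a second and never hard. Let go, leaving it fully home against all three, and leave the other things on the bench where they are.

Things in the scene. Friction and masses are not known exactly. Their poses are not given: they have to be found in the camera images.
- carrier: slide carrier: loose aluminium plate 96 (own x) x 168 (own y) x 8 mm with four glass slides, 0.25 to 0.55 kg. Origin: centre of the underside; z up. Round black knob, 24 mm in diameter, upright over the origin, 8 to 40 mm above the underside; held by it, the plate can turn a little in the grip. Own -y end: notch 32 mm wide, 10 mm deep; own +y end: plain. Own +x long edge goes to the dowels
- stage: scanning stage: low fixed unit, white base, flat dark steel top 176 (own x) x 276 (own y) mm, 40 mm above the bench. Origin: centre of the underside, on the bench; z up. On its top stand two dowels along the +x side and the end stop towards +y. A small drive knob sticks out 14 mm from the -y end, below the top. The carrier drags on the top with 2 to 5 N under its own weight, more if the hand presses down
- dowel_left: smooth polished steel dowel, 10 mm in diameter, 12 mm tall, fixed on the stage top at stage x = +58, y = +50 mm. Origin: centre of its foot. The carrier's long edge bears on its -x side (stage x = +53 mm). Must not be loaded beyond 15 N. Rigid: where the contact begins must be felt
- dowel_right: the same dowel at stage x = +58, y = -50 mm. Must not be loaded beyond 15 N. Drag at the edges can leave this dowel unloaded while the plate is pushed to the stop: lean on the dowels again afterwards
- stop: end stop: rigid steel block 32 mm wide, 14 mm tall, with a round nose towards own -y, fixed on the stage top at stage x = +5 mm, square to the stage; its stage y is set anew each time (85 to 118 mm). Origin: on the stage top, 10 mm behind the nose's tip; the block ends at own y = +16 mm. At home the carrier's origin is at own x = 0, y = -94 mm. Must not be loaded beyond 15 N
- edge_left (a point): point on the carrier's long edge, own x = +48, y = +50 mm, half way up the 8 mm thickness
- edge_right (a point): point on the carrier's long edge, own x = +48, y = -50 mm, half way up
- plain_end (a point): middle of the carrier's plain end, own x = 0, y = +84 mm, half way up
- oil: bystander to leave alone: small round amber bottle, 32 mm across, 65 mm tall. Origin: centre of its underside
- dish: bystander to leave alone: shallow open round dish, 60 mm across, 14 mm tall, on the robot's side of the stage. Origin: centre of its underside
- slidebox: bystander to leave alone: closed blue box, 85 x 60 x 32 mm. Origin: centre of its underside
- pad: bystander to leave alone: block of paper, 50 x 75 x 12 mm, beyond the stop end of the stage. Origin: centre of its underside
- wedge: bystander to leave alone: cardboard slide packet, 26 x 76 x 20 mm, lying close beside a long edge of the carrier. Origin: centre of its underside
- beaker: bystander to leave alone: white cup, 66 mm across, 80 mm tall. Origin: centre of its underside
Things that resemble listed ones, but are neither listed nor needed, are in the scene too. Leave any blue or yellow look-alike of the carrier alone.

How it is judged:
By the outcome, as a careful person would: the job done as asked, in the order asked, and still so for the second after the job is handed in, with the robot touching nothing.
It also fails if it takes over 69 s, if anything falls off the work surface, if the arm or the gripper's body presses on something with over 40 N, if the wrist force passes 120 N, or if a joint passes its speed limit or range.

ROBOT

A 6-joint arm with a two-finger parallel gripper is mounted at the origin on the work surface. World frame = base frame: x ahead of the robot, y to its left, z up, the work surface at z = 0. Lengths are in m, angles in rad, forces in N, time in s.
With the tool pointing down it reaches from about 0.3 to 0.875 m from the base axis. Payload 6.4 kg.
Tool frame: the origin (TCP) lies at the very end of the fingers, on their centre line; the grasp point (between the pads) lies 19 mm behind it; z points along the fingers, y is the direction in which the jaws open and shut (so a half turn about z gives the same grasp; the last joint's range is limited). The gripper opens to 85 mm and grips with 20 to 120 N. Pads are 22 mm wide; open, the fingers measure 114 mm over their backs; the gripper's body (76 mm by 85 mm) begins 54 mm behind the grasp point. The pads swing forward as they close: fully open they stand 13 mm farther back than shut.
Start: joints at [0.921, 0.181, 1.607, -0, 1.354, -0.206], TCP at [0.247, 0.519, 0.206] pointing down, gripper open.
Joint ranges: [-2.99, 2.99], [-0.89, 2.07], [0.3, 2.58], [-1.14, 4.28], [0, 2.63], [-3.12, 3.12]. Speed limits (rad/s): [2.57, 2.57, 3.01, 3.14, 3.14, 3.14].

INTERFACE

Orientations are given as a unit quaternion [w, x, y, z].
In Python, from workcell import readout, imaging, sign_off gives the robot as it stands. The module is installed in compiled form; this text tells all that it offers.
- The arm moves only by the shell command python3 -m pendant 'ROWS' [FORCE]. ROWS is JSON, a list of rows, each a list of 7 numbers: the finger opening in cm, from 0 to 8.54, then the shift along the tool's x, y, z in cm, then the turn, a rotation vector about the tool's x, y, z in units of 5 degrees (1.0 is 5 degrees). In form: [[jaw, x, y, z, wx, wy, wz], ...]. A call has 1 to 8 rows; each row shifts and turns the commanded pose from where the row before left it, along the tool's axes as they then stand; what a row does not reach is not made up. A row lasts 1/12 s, in which the tool goes at most 41.7 mm and 7.16 degrees, less where a joint would pass 70% of its speed; a pose out of reach is approached as far as the arm can. A call is refused whole if a number of a shift passes 4.17 or a number of a turn 1, either way. A call with a gripper value outside its range is refused whole. The fingers move at their own pace and stop on an object; FORCE is the grip in N (left out, the last holds). Time passes only in rows, so rows that do not move let the fingers close. It gives the time, the measured TCP pose, the force and the opening at its end, in the units of the state.
- readout.read_state(): the state, without advancing time (a new reading comes with each control period).
- imaging.snapshot(name): name is "side" or "top"; returns a dict with "image" (384x512x3 uint8, blue, green, red), "fx", "fy", "cx", "cy" (pixels), "R" (3x3) and "t" (3): a world point X has camera coordinates R X + t. Camera axes: x right, y down, z forward; pixel columns grow to the right and rows downward; lengths in m; the calibration is good to about 2 mm. A picture is of the moment at which its call begins. There is no depth.
- sign_off(): hands the job in, once; it reports no verdict.
Trained networks look in the newest picture that a camera, given by its name, has taken for a name from the list of things; names that differ only in an ending like _2 or _b are one class to them, and where a whole thing is asked for, a point or a joint stands for the part that bears it (a point fixed in the world has none). Each returns a list of dicts, best first, with "conf" (0 to 1); they miss things now and then, are a little off and sometimes report something else, mostly with a low value. They report only what shows in the picture. A call takes as long as a camera call. They do not tell look-alikes from the thing itself.
- imaging.silhouettes(camera, target): "region" (384x512 bool, what is visible of it) and "at" ([column, row] in pixels, amid what is visible of it).
The state is a dict: "t": time; "joint_pos": joint angles; "dq": joint speeds; "effort": joint torques, N m; "eef_pos": TCP position; "orientation": TCP orientation; "contact_force": force on the tool from outside, world axes, zero at the start; "moment": the same for the moment, N m; "gripper_width": finger opening in m.
Only numpy, scipy, OpenCV 4.12 (cv2) and the standard library are available. Lean on these libraries where they do the work, as an engineer would, in place of code of your own. Each camera call takes 0.05 s, during which the arm holds its last target.

## Working session

There is one attempt and no reset: what is moved stays moved. The work goes in short steps, Python scripts to look and compute and a shell command to move; the robot and the scene stay as the last step left them, time stands still between calls to the robot, and variables do not carry over. Pictures are saved under pics/ and viewed, and the job is handed in when it is done.

```bash
mkdir -p pics; cat > h.py <<'E'
import cv2,numpy as np
from workcell import readout, imaging
def snap(n,f):
    s=imaging.snapshot(n); cv2.imwrite('pics/'+f,s['image']); return s
E
python3 - <<'E'
from h import *
import pickle
d={}
for n in('top','side'):
    s=snap(n,n+'0.png'); d[n]=s
    print(n,s['fx'],s['fy'],s['cx'],s['cy'],np.round(s['R'],4).tolist(),np.round(s['t'],4).tolist())
    for o in('carrier','stage','stop','dowel_left','dowel_right','wedge','oil','dish','slidebox','pad','beaker'):
        for r in imaging.silhouettes(n,o)[:3]: print(o,round(r['conf'],2),np.round(r['at'],1),r['region'].sum())
pickle.dump(d,open('s0.pkl','wb'))
print(readout.read_state())
E
```

```text
top 495.30939838375156 495.30939838375156 255.10698134804522 189.93513350654666 [[0.008, -1.0, -0.0025], [-0.9807, -0.0073, -0.1951], [0.1951, 0.004, -0.9808]] [0.0166, 0.5036, 1.5214]
carrier 0.89 [395.  178.4] 1435
carrier 0.76 [343.  256.1] 1673
carrier 0.74 [324.4 186.4] 1431
stage 0.9 [203.1 178. ] 4566
stage 0.29 [169.9 170.4] 72
dowel_left 0.3 [182.3 217. ] 243
dowel_right 0.7 [322.8 190.5] 1532
wedge 0.71 [338.6 167.7] 189
oil 0.53 [265.7 124.1] 97
dish 0.64 [182.9 216.5] 256
slidebox 0.97 [311.7 123.8] 503
slidebox 0.6 [134.2 167.3] 413
pad 0.8 [135.8 169.6] 356
beaker 0.72 [363.7 131.6] 429
side 457.4008791876519 457.4008791876519 254.4307124299269 192.07825086743554 [[0.979, -0.2038, 0.0012], [-0.1002, -0.4864, -0.868], [0.1775, 0.8497, -0.4966]] [-0.5108, 0.116, 1.1975]
carrier 0.96 [267.3 258.5] 1783
carrier 0.69 [174.6 282.7] 2195
carrier 0.68 [311.8 328. ] 3049
stage 0.73 [251.8 173.6] 2727
dowel_left 0.69 [362.7 267.6] 1141
dowel_left 0.32 [265.4 258.8] 1721
dowel_right 0.3 [327. 197.] 181
wedge 0.87 [301.3 264.1] 361
oil 0.62 [325.7 197. ] 207
oil 0.23 [268.5 260.7] 1858
dish 0.52 [210.7 173.9] 104
slidebox 0.84 [353.5 231.2] 833
beaker 0.97 [363.5 266.3] 1155
beaker 0.52 [266.1 255.7] 1729
{'t': 1.2, 'joint_pos': array([ 9.20690623e-01,  1.80807570e-01,  1.60697480e+00, -3.62232366e-06,
        1.35378416e+00, -2.06279220e-01]), 'dq': array([-0.00046463, -0.00106676,  0.00101648, -0.00058904, -0.00102369,
       -0.00012448]), 'effort': array([ 2.25691343e-03, -4.44846940e+01, -3.51688993e+01, -2.96383632e-04,
        5.40428555e-04, -6.25630960e-06]), 'eef_pos': array([0.246898  , 0.51932889, 0.2061964 ]), 'orientation': array([7.03435578e-06, 2.20095970e-01, 9.75478223e-01, 1.11519498e-05]), 'contact_force': array([ 0.00858225, -0.3978228 , -0.68168576]), 'moment': array([ 0.01475195, -0.05686031, -0.00265964]), 'gripper_width': 0.08539985592943977}
```

```bash
python3 - <<'E'
import pickle,cv2
d=pickle.load(open('s0.pkl','rb'))
im=d['top']['image'][100:300,110:430]; cv2.imwrite('pics/topz.png',cv2.resize(im,None,fx=2.5,fy=2.5,interpolation=cv2.INTER_CUBIC))
im=d['side']['image'][140:370,140:400]; cv2.imwrite('pics/sidez.png',cv2.resize(im,None,fx=2.6,fy=2.6,interpolation=cv2.INTER_CUBIC))
E
```

```text
(no output)
```

View pics/topz.png

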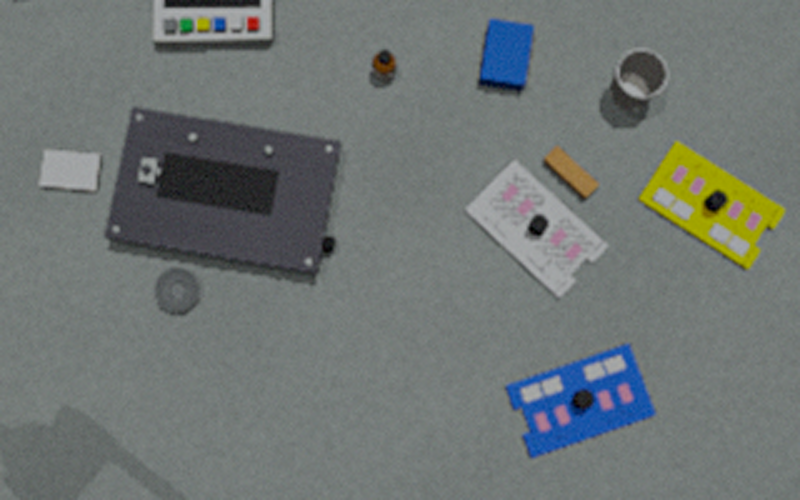

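View pics/sidez.png

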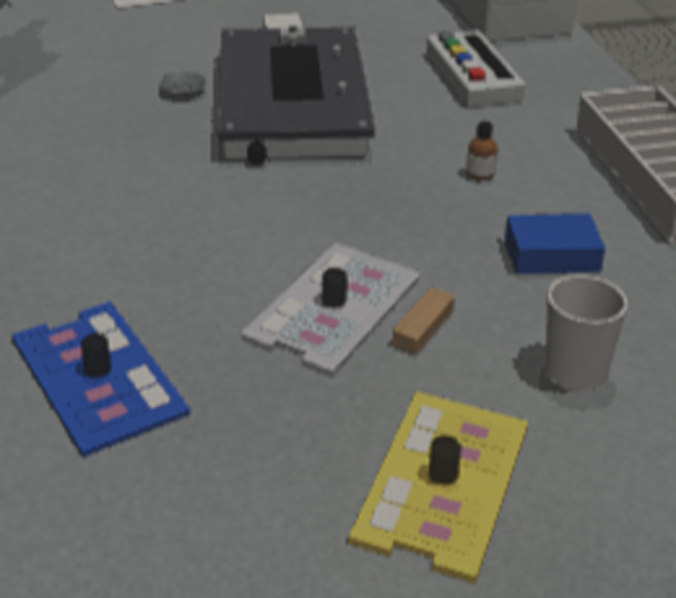

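```bash
cat >> h.py <<'E'
def proj(s,X):
    c=np.asarray(X)@np.array(s['R']).T+s['t']; return np.stack([c[...,0]/c[...,2]*s['fx']+s['cx'],c[...,1]/c[...,2]*s['fy']+s['cy']],-1)
def unproj(s,uv,z):
    uv=np.atleast_2d(uv).astype(float); R=np.array(s['R']);o=-R.T@np.array(s['t'])
    d=np.c_[(uv[:,0]-s['cx'])/s['fx'],(uv[:,1]-s['cy'])/s['fy'],np.ones(len(uv))]@R
    return o+d*((z-o[2])/d[:,2])[:,None]
def rect(s,z,x0,x1,y0,y1,k=1.0): # image: right=-y, up=+x, k px per mm
    w=int((y1-y0)*1000*k);h=int((x1-x0)*1000*k)
    W=np.array([[x1,y1,z],[x1,y0,z],[x0,y0,z],[x0,y1,z]])
    H=cv2.getPerspectiveTransform(proj(s,W).astype(np.float32),np.float32([[0,0],[w,0],[w,h],[0,h]]))
    return cv2.warpPerspective(s['image'],H,(w,h),flags=cv2.INTER_CUBIC)
E
python3 - <<'E'
from h import *
import pickle
d=pickle.load(open('s0.pkl','rb'));s=d['top'];s2=d['side']
f=lambda u:[u[0]/2.5+110,u[1]/2.5+100]
for n,u,z in[('stage c TL',(133,108),.04),('TR',(341,141),.04),('BR',(315,278),.04),('BL',(108,240),.04),('c',(515,160),.008),('c',(465,210),.008),('c',(560,296),.008),('c',(607,245),.008),('knob',(538,222),.04),('dish',(178,290),.01),('dl',(193,137),.052),('dr',(269,149),.052),('nose',(160,171),.054),('wedge',(571,173),.02),('oil',(384,60),.06)]:
    print(n,np.round(unproj(s,f(u),z)[0],4))
g=lambda u:[u[0]/2.6+140,u[1]/2.6+140]
for n,u,z in[('knob',(335,274),.04),('c',(335,243),.008),('c',(418,275),.008),('c',(332,367),.008),('c',(243,333),.008),('stFR',(372,132),.04),('stFL',(216,132),.04),('stBL',(223,29),.04),('stBR',(355,28),.04),('dl',(337,46),.052),('dr',(342,84),.052),('nose',(293,37),.054)]:
    print('side',n,np.round(unproj(s2,g(u),z)[0],4))
cv2.imwrite('pics/r1.png',rect(s,.008,.35,.65,-.35,0.0,2))
cv2.imwrite('pics/r2.png',rect(s,.04,.40,.70,.0,.36,2))
E
```

```text
stage c TL [0.6582 0.3208 0.04  ]
TR [0.6157 0.0495 0.04  ]
BR [0.4363 0.0804 0.04  ]
BL [0.4832 0.3449 0.04  ]
c [ 0.6002 -0.1791  0.008 ]
c [ 0.5325 -0.1127  0.008 ]
c [ 0.4202 -0.2341  0.008 ]
c [ 0.4874 -0.2967  0.008 ]
knob [ 0.5107 -0.2032  0.04  ]
dish [0.4239 0.258  0.01  ]
dl [0.6164 0.2396 0.052 ]
dr [0.6012 0.1415 0.052 ]
nose [0.5707 0.2799 0.054 ]
wedge [ 0.5802 -0.2503  0.02  ]
oil [ 0.7191 -0.0054  0.06  ]
side knob [ 0.515  -0.2019  0.04  ]
side c [ 0.5375 -0.109   0.008 ]
side c [ 0.6037 -0.1776  0.008 ]
side c [ 0.4918 -0.2909  0.008 ]
side c [ 0.4236 -0.2297  0.008 ]
side stFR [0.6166 0.048  0.04  ]
side stFL [0.446  0.0831 0.04  ]
side stBL [0.495  0.3532 0.04  ]
side stBR [0.666  0.3213 0.04  ]
side dl [0.6239 0.248  0.052 ]
side dr [0.6056 0.1457 0.052 ]
side nose [0.5743 0.281  0.054 ]
```

View pics/r1.png

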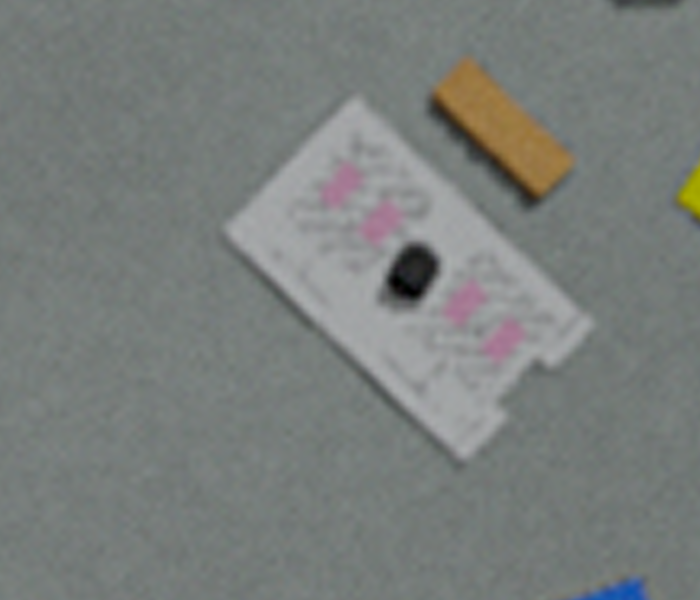

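View pics/r2.png

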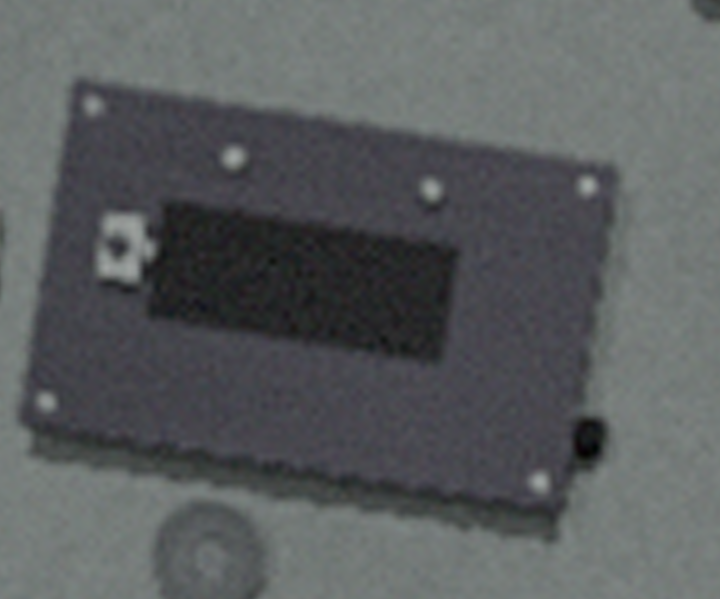

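```bash
cat >> h.py <<'E'
from scipy.optimize import least_squares
from scipy.ndimage import map_coordinates,gaussian_filter
def edgefit(views,p0,hx,hy,z,skip=(),iters=4,rng=5):
    """views: {name:snapshot}; rectangle half sizes; returns p=(x,y,th of own +y axis deg) and residual"""
    p=np.array(p0,float)
    c=np.array([[hx,hy],[hx,-hy],[-hx,-hy],[-hx,hy]])
    names=['+x','-y','-x','+y']
    def w(p,q):
        a=np.radians(p[2]-90); return np.c_[p[0]+np.cos(a)*q[:,0]-np.sin(a)*q[:,1],p[1]+np.sin(a)*q[:,0]+np.cos(a)*q[:,1],np.full(len(q),z)]
    for it in range(iters):
        obs=[]
        for vn,s in views.items():
            g=gaussian_filter(s['image'].astype(float),(0.7,0.7,0))
            for i in range(4):
                if (vn,names[i]) in skip: continue
                A,B=c[i],c[(i+1)%4]; t=np.linspace(.08,.92,40)[:,None]; q=A+(B-A)*t
                if names[i]=='-y' and hy<.1: q=q[np.abs(q[:,0])>.02]
                uv=proj(s,w(p,q)); d=uv[-1]-uv[0]; n=np.array([-d[1],d[0]])/np.hypot(*d)
                k=np.arange(-rng,rng+.01,.25)
                P=uv[:,None]+n*k[None,:,None]
                v=np.stack([map_coordinates(g[...,ch],[P[...,1],P[...,0]],order=1) for ch in range(3)],-1).mean(0)
                gr=np.linalg.norm(np.gradient(v,axis=0),axis=1)
                # mean profile then per-third
                for sl in np.array_split(np.arange(len(q)),4):
                    vv=np.stack([map_coordinates(g[...,ch],[P[sl][...,1],P[sl][...,0]],order=1) for ch in range(3)],-1).mean(0)
                    gr=np.linalg.norm(np.gradient(vv,axis=0),axis=1); j=gr.argmax()
                    ww=gr[max(0,j-4):j+5]; kk=(k[max(0,j-4):j+5]*ww).sum()/ww.sum()
                    obs.append((vn,q[sl].mean(0),n,kk,uv[sl].mean(0),names[i]))
        def f(p):
            return [ (proj(views[o[0]],w(p,o[1][None]))[0]-o[4])@o[2]-o[3] for o in obs]
        r=least_squares(f,p,x_scale=[.01,.01,1],loss='soft_l1',f_scale=.5); p=r.x
        rng=max(2.5,rng*.7)
    res=np.array(f(p)); 
    return p,{(v,n):np.round([x for x,o in zip(res,obs) if o[0]==v and o[5]==n],1).tolist() for v in views for n in names}
E
python3 - <<'E'
from h import *
import pickle
d=pickle.load(open('s0.pkl','rb'))
for vs in(['top'],['side'],['top','side']):
    v={k:d[k] for k in vs}
    p,r=edgefit(v,(.513,-.203,46),.048,.084,.008); print('car',vs,np.round(p,4),r)
    p,r=edgefit(v,(.553,.20,80.4),.088,.138,.04,skip=[('top','-x')]); print('stage',vs,np.round(p,4),r)
E
```

```text
car ['top'] [ 0.511  -0.2044 46.2697] {('top', '+x'): [-0.2, -0.2, -0.2, -0.2], ('top', '-y'): [-0.0, -0.2, -0.0, -0.0], ('top', '-x'): [-0.2, -0.3, -0.1, -0.3], ('top', '+y'): [-0.0, -0.0, -0.0, -0.3]}
stage ['top'] [ 0.5518  0.2008 80.509 ] {('top', '+x'): [-0.2, 0.0, 0.1, 0.1], ('top', '-y'): [0.3, 0.5, 0.7, -0.4], ('top', '-x'): [], ('top', '+y'): [0.1, 0.2, 0.2, 0.2]}
car ['side'] [ 0.5138 -0.2001 46.2239] {('side', '+x'): [-0.1, -0.1, -0.0, -0.0], ('side', '-y'): [0.1, 0.1, 0.1, 0.1], ('side', '-x'): [0.0, -0.0, -0.2, 0.0], ('side', '+y'): [0.2, -0.0, 0.1, 0.2]}
stage ['side'] [ 0.5514  0.1918 79.608 ] {('side', '+x'): [0.2, 0.7, 1.0, 1.5], ('side', '-y'): [0.3, 0.4, 0.9, 0.6], ('side', '-x'): [1.0, 1.4, 1.8, 0.1], ('side', '+y'): [1.6, 1.8, 2.0, 1.7]}
car ['top', 'side'] [ 0.512  -0.2025 46.3105] {('top', '+x'): [0.0, 0.0, -0.0, 0.0], ('top', '-y'): [0.6, 0.4, 0.6, 0.5], ('top', '-x'): [-0.3, -0.5, -0.3, -0.5], ('top', '+y'): [-0.6, -0.8, -0.8, -0.8], ('side', '+x'): [-0.2, -0.2, -0.2, -0.1], ('side', '-y'): [-0.7, -0.8, -0.8, -0.9], ('side', '-x'): [0.2, 0.0, -0.0, 0.2], ('side', '+y'): [0.9, 0.7, 0.7, 0.9]}
stage ['top', 'side'] [ 0.5525  0.2004 79.958 ] {('top', '+x'): [-0.6, -0.3, 0.0, 0.1], ('top', '-y'): [0.1, 0.2, 0.5, -0.3], ('top', '-x'): [], ('top', '+y'): [-0.0, 0.2, 0.3, 0.5], ('side', '+x'): [0.4, 0.7, 1.0, 1.3], ('side', '-y'): [1.7, 1.8, 2.0, 1.9], ('side', '-x'): [1.2, 1.4, 1.7, -0.4], ('side', '+y'): [0.7, 0.8, 1.4, 0.6]}
```

```bash
python3 -m pendant '[[8,0,0,0,0,0,0.92],[8,0,0,0,0,0,0.92],[8,0,0,0,0,0,0.91],[8,0,0,0,0,0,0.91],[8,-2,-1,0,0,0,0],[8,-3.45,-1.7,0,0,0,0],[8,-3.45,-1.7,0,0,0,0],[8,-3.45,-1.7,0,0,0,0]]' 40
python3 -m pendant '[[7,-3.45,-1.7,0,0,0,0],[7,-3.45,-1.7,0,0,0,0],[7,-3.45,-1.7,0,0,0,0],[7,-3.45,-1.7,0,0,0,0],[7,-3.45,-1.7,0,0,0,0],[7,-3.45,-1.7,0,0,0,0],[7,-3.45,-1.7,0,0,0,0],[7,-3.45,-1.7,0,0,0,0]]'
python3 -m pendant '[[7,-3.45,-1.7,0,0,0,0],[7,-3.45,-1.7,0,0,0,0],[7,-3.45,-1.7,0,0,0,0],[7,-3.45,-1.7,0,0,0,0],[7,-3.45,-1.7,0,0,0,0],[7,-3.45,-1.7,0,0,0,0],[7,-3.45,-1.7,0,0,0,0],[7,-2,-1,0,0,0,0]]'
python3 -m pendant '[[7,0,0,0,0,0,0]]'
cat >> h.py <<'E'
def tcp():
    st=readout.read_state();q=st['orientation'];w,x,y,z=q
    from scipy.spatial.transform import Rotation as Ro
    R=Ro.from_quat([x,y,z,w]).as_matrix(); return st,R
def togo(X,jaw=None):
    st,R=tcp(); d=R.T@(np.array(X)-st['eef_pos'])*100
    a=np.degrees(np.arctan2(R[1,1],R[0,1])); print('t',round(st['t'],2),'pos',np.round(st['eef_pos'],4),'jaw',round(a,2),'tilt',np.round(R[:,2],3),'go cm',np.round(d,2),'wz',None if jaw is None else round((a-jaw)/5,2),'w',round(st['gripper_width'],4),'F',np.round(st['contact_force'],1),'M',np.round(st['moment'],2))
E
python3 -c "
from h import *
togo((.512,-.2025,.206),46.3)"
```

```text
t: 1.87
eef_pos: [0.2939, 0.3887, 0.2061]
orientation: [0.0, 0.372, 0.928, -0.0]
contact_force: [0.0, -0.4, 1.2]
gripper_width: 0.0802
t: 2.53
eef_pos: [0.3998, 0.099, 0.2066]
orientation: [0.001, 0.372, 0.928, 0.0]
contact_force: [0.7, 0.0, -0.0]
gripper_width: 0.0698
t: 3.2
eef_pos: [0.5, -0.1771, 0.2063]
orientation: [0.001, 0.373, 0.928, -0.0]
contact_force: [-0.5, 0.4, 0.6]
gripper_width: 0.0696
t: 3.28
eef_pos: [0.5002, -0.1777, 0.2062]
orientation: [0.001, 0.374, 0.927, -0.001]
contact_force: [-0.7, -0.5, 0.4]
gripper_width: 0.0702
t 3.28 pos [ 0.5002 -0.1777  0.2062] jaw 46.03 tilt [ 0.001 -0.002 -1.   ] go cm [-2.57 -0.96  0.02] wz -0.05 w 0.0702 F [-0.7 -0.5  0.4] M [-0.04  0.    0.04]
```

```bash
python3 -m pendant '[[7,-2.57,-0.96,2,0,0,0],[7,0,0,3,0,0,0],[7,0,0,3.2,0,0,0],[7,0,0,3.2,0,0,0],[7,0,0,1.5,0,0,0],[7,0,0,0,0,0,0]]'
python3 - <<'E'
from h import *
togo((.512,-.2025,.011),46.3)
for n in('top','side'):
    s=snap(n,n+'1.png')
    u=proj(s,[.512,-.2025,.03]).astype(int); im=s['image'][u[1]-55:u[1]+55,u[0]-60:u[0]+60]
    cv2.imwrite(f'pics/{n}1z.png',cv2.resize(im,None,fx=5,fy=5,interpolation=cv2.INTER_CUBIC))
E
```

```text
t: 3.78
eef_pos: [0.5079, -0.1952, 0.0729]
orientation: [-0.004, 0.372, 0.928, 0.001]
contact_force: [0.4, 0.2, -0.1]
gripper_width: 0.0701
t 3.78 pos [ 0.5079 -0.1952  0.0729] jaw 46.28 tilt [-0.007  0.005 -1.   ] go cm [-0.85 -0.23  6.18] wz -0.0 w 0.0701 F [ 0.4  0.2 -0.1] M [0.   0.05 0.05]
```

View pics/side1z.png

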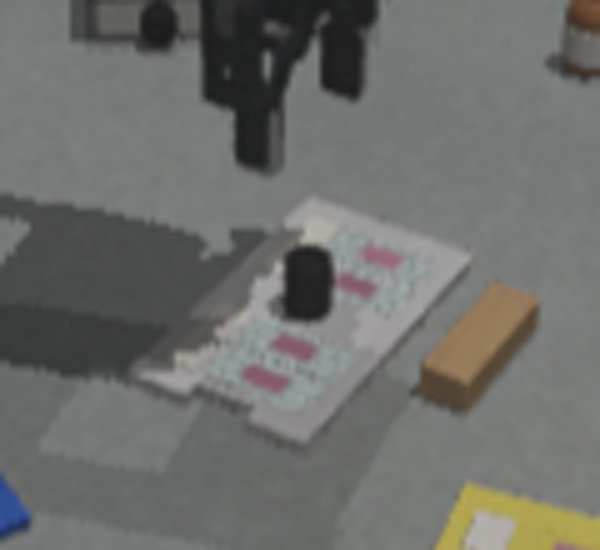

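View pics/top1z.png

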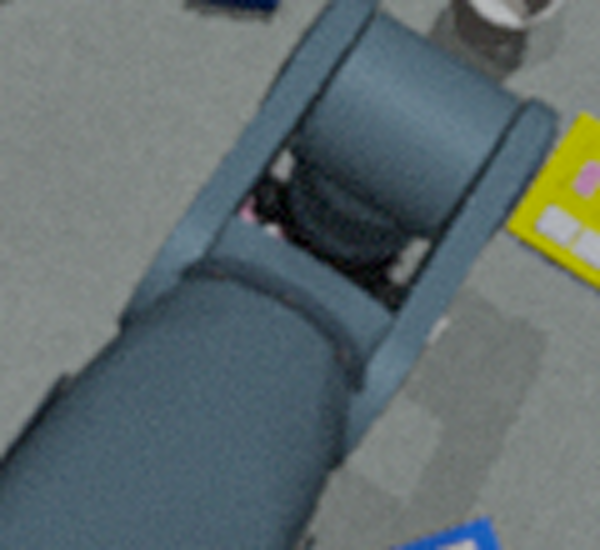

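```bash
python3 -m pendant '[[7,-0.42,-0.12,0,0,0,0],[7,-0.43,-0.11,0,0,0,0],[7,0,0,1,0,0,0],[7,0,0,1,0,0,0],[7,0,0,0,0,0,0]]'
python3 -c "
from h import *
togo((.512,-.2025,.011),46.3)"
```

```text
t: 4.3
eef_pos: [0.5144, -0.2046, 0.0551]
orientation: [-0.002, 0.373, 0.928, 0.0]
contact_force: [-0.3, -0.1, -0.3]
gripper_width: 0.0698
t 4.3 pos [ 0.5144 -0.2046  0.0551] jaw 46.26 tilt [-0.003  0.002 -1.   ] go cm [ 0.3  -0.01  4.41] wz -0.01 w 0.0698 F [-0.3 -0.1 -0.3] M [0.04 0.04 0.  ]
```

```bash
python3 -m pendant '[[7,0.2,0,0.8,0,0,0],[7,0,0,0.9,0,0,0],[7,0,0,0.9,0,0,0],[7,0,0,0.9,0,0,0],[7,0,0,0.8,0,0,0],[7,0,0,0,0,0,0],[7,0,0,0,0,0,0]]'
python3 - <<'E'
from h import *
togo((.512,-.2025,.011),46.3)
s=snap('side','side2.png')
u=proj(s,[.512,-.2025,.03]).astype(int); im=s['image'][u[1]-55:u[1]+55,u[0]-60:u[0]+60]
cv2.imwrite(f'pics/side2z.png',cv2.resize(im,None,fx=5,fy=5,interpolation=cv2.INTER_CUBIC))
E
```

```text
t: 4.88
eef_pos: [0.5137, -0.2037, 0.0133]
orientation: [-0.001, 0.372, 0.928, 0.0]
contact_force: [0.3, -0.3, -0.6]
gripper_width: 0.0697
t 4.88 pos [ 0.5137 -0.2037  0.0133] jaw 46.27 tilt [-0.001  0.001 -1.   ] go cm [ 0.21 -0.04  0.23] wz -0.01 w 0.0697 F [ 0.3 -0.3 -0.6] M [ 0.01 -0.02  0.01]
```

View pics/side2z.png

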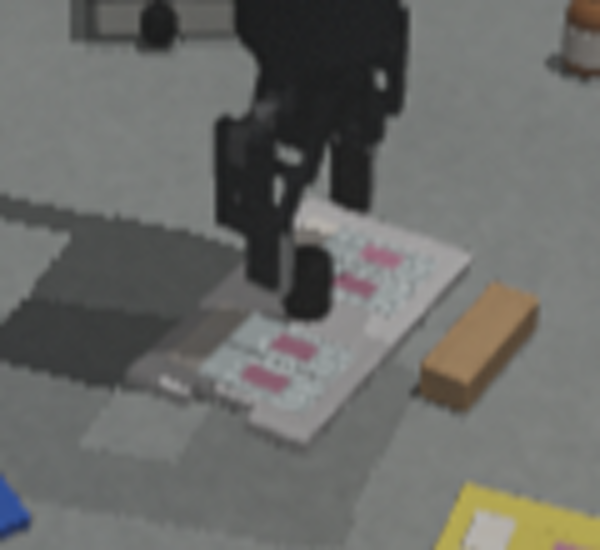

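```bash
python3 - <<'E'
from h import *
import pickle
s=pickle.load(open('s0.pkl','rb'))['side'];st,R=tcp();p=st['eef_pos']
u0=proj(s,[.512,-.2025,.03]).astype(int)-[60,55]
im=cv2.imread('pics/side2z.png')
for k in(-.042,-.035,0,.035,.042):
  for h in(0,.013,.03):
    q=proj(s,p+R[:,1]*k-R[:,2]*h); z=((q-u0)*5).astype(int); cv2.circle(im,tuple(map(int,z)),3,(0,255,255) if k else (0,0,255),-1)
for h in(.008,.04):
    q=proj(s,[.512,-.2025,h]); z=((q-u0)*5).astype(int); cv2.circle(im,tuple(map(int,z)),4,(0,255,0),-1)
cv2.imwrite('pics/ov.png',im)
E
```

```text
(no output)
```

View pics/ov.png

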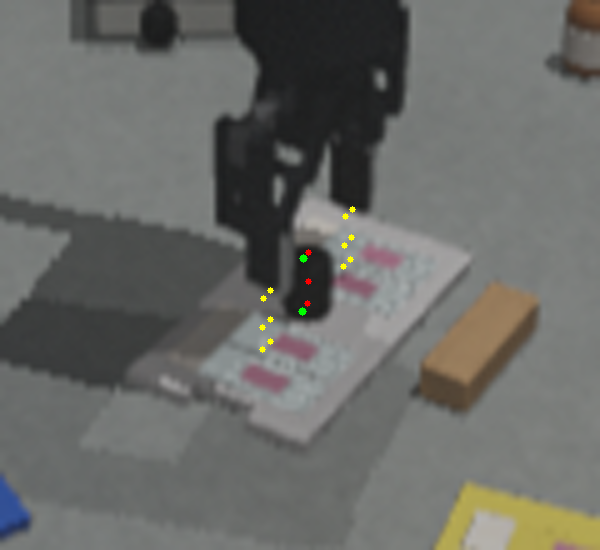

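```bash
python3 -m pendant '[[3.2,0,0,0,0,0,0],[3.2,0,0,0,0,0,0],[3.2,0,0,0,0,0,0],[3.2,0,0,0,0,0,0]]' 40
python3 - <<'E'
from h import *
togo((.512,-.2025,.011),46.3)
s=snap('side','side3.png')
st,R=tcp();p=st['eef_pos']
u0=proj(s,[.512,-.2025,.03]).astype(int)-[60,55]
im=s['image'][u0[1]:u0[1]+110,u0[0]:u0[0]+120]
im=cv2.resize(im,None,fx=5,fy=5,interpolation=cv2.INTER_CUBIC)
for k in(-.02,.02):
  for h in(0,.013,.03):
    q=proj(s,p+R[:,1]*k-R[:,2]*h); z=((q-u0)*5).astype(int); cv2.circle(im,tuple(map(int,z)),3,(0,255,255) if k else (0,0,255),-1)
cv2.imwrite('pics/ov2.png',im)
E
```

```text
t: 5.27
eef_pos: [0.5145, -0.2042, 0.0146]
orientation: [0.0, 0.372, 0.928, -0.0]
contact_force: [0.5, 0.5, -0.3]
gripper_width: 0.032
t 5.27 pos [ 0.5145 -0.2042  0.0146] jaw 46.27 tilt [ 0.001 -0.    -1.   ] go cm [ 0.3  -0.05  0.36] wz -0.01 w 0.032 F [ 0.5  0.5 -0.3] M [-0.06  0.03  0.04]
```

View pics/ov2.png

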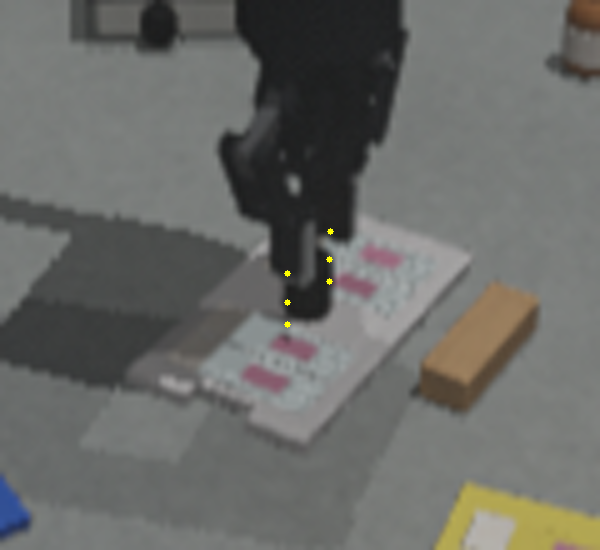

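```bash
python3 -m pendant '[[3.2,0.2,0,0.1,0,0,0],[3.2,0,0,0.1,0,0,0],[3.2,0,0,0.1,0,0,0],[3.2,0,0,0.1,0,0,0],[3.2,0,0,0,0,0,0]]' 
python3 - <<'E'
from h import *
togo((.512,-.2025,.011),46.3)
s=snap('side','side4.png')
im=s['image'][210:280,215:300]
cv2.imwrite('pics/s4.png',cv2.resize(np.clip(im.astype(float)*1.8,0,255).astype(np.uint8),None,fx=8,fy=8,interpolation=cv2.INTER_NEAREST))
E
```

```text
t: 5.73
eef_pos: [0.5126, -0.2025, 0.0099]
orientation: [-0.0, 0.372, 0.928, 0.0]
contact_force: [0.4, -0.2, 0.4]
gripper_width: 0.0322
t 5.73 pos [ 0.5126 -0.2025  0.0099] jaw 46.27 tilt [-0.  0. -1.] go cm [ 0.04 -0.04 -0.11] wz -0.01 w 0.0322 F [ 0.4 -0.2  0.4] M [ 0.03 -0.01 -0.  ]
```

View pics/s4.png

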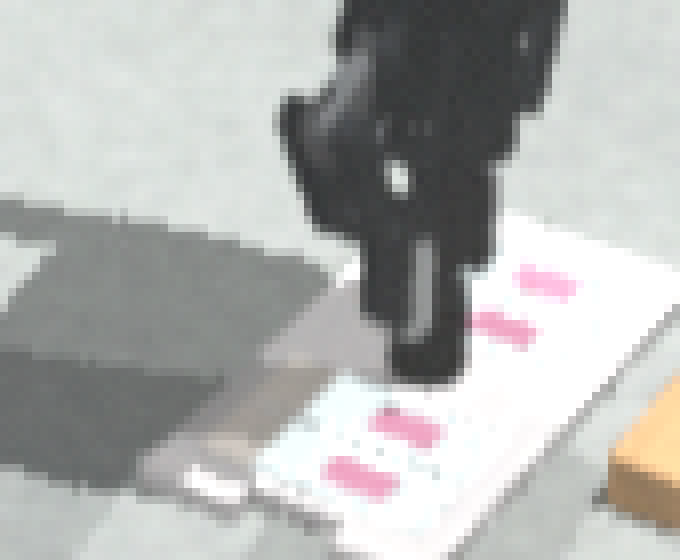

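```bash
python3 -m pendant '[[3.2,0,0,0.1,0,0,0],[3.2,0,0,0,0,0,0]]'; python3 -m pendant '[[3.2,0,0,0.1,0,0,0],[3.2,0,0,0,0,0,0]]' ;python3 -m pendant '[[3.2,0,0,0.1,0,0,0],[3.2,0,0,0,0,0,0]]' 
```

```text
t: 5.95
eef_pos: [0.5128, -0.2026, 0.009]
orientation: [-0.0, 0.372, 0.928, 0.0]
contact_force: [0.1, 0.2, 0.1]
gripper_width: 0.0321
t: 6.12
eef_pos: [0.5127, -0.2026, 0.008]
orientation: [-0.0, 0.372, 0.928, 0.0]
contact_force: [0.6, -0.3, 0.3]
gripper_width: 0.0317
t: 6.28
eef_pos: [0.5127, -0.2026, 0.007]
orientation: [-0.0, 0.372, 0.928, 0.0]
contact_force: [-0.3, 0.2, -0.3]
gripper_width: 0.032
```

```bash
python3 -m pendant '[[3.2,0,0,-0.25,0,0,0],[3,0,0,0,0,0,0],[2.6,0,0,0,0,0,0],[2.2,0,0,0,0,0,0],[2,0,0,0,0,0,0],[2,0,0,0,0,0,0]]' 40
python3 - <<'E'
from h import *
togo((.512,-.2025,.011),46.3)
E
python3 -m pendant '[[2,0,0,-0.2,0,0,0],[2,0,0,-0.4,0,0,0],[2,0,0,-0.6,0,0,0],[2,0,0,-0.8,0,0,0],[2,0,0,-0.8,0,0,0],[2,0,0,-0.4,0,0,0],[2,0,0,0,0,0,0]]' 40
python3 - <<'E'
from h import *
togo((.512,-.2025,.011),46.3)
s=snap('side','side5.png')
im=s['image'][170:290,200:320]
cv2.imwrite('pics/s5.png',cv2.resize(np.clip(im.astype(float)*1.8,0,255).astype(np.uint8),None,fx=5,fy=5,interpolation=cv2.INTER_NEAREST))
E
```

```text
t: 6.78
eef_pos: [0.513, -0.2028, 0.0102]
orientation: [0.0, 0.372, 0.928, -0.0]
contact_force: [-1.7, 1.4, 3.9]
gripper_width: 0.0208
t 6.78 pos [ 0.513  -0.2028  0.0102] jaw 46.28 tilt [ 0. -0. -1.] go cm [ 0.09 -0.04 -0.08] wz -0.0 w 0.0208 F [-1.7  1.4  3.9] M [0.09 0.3  0.  ]
t: 7.37
eef_pos: [0.5139, -0.2033, 0.0434]
orientation: [0.001, 0.372, 0.928, -0.0]
contact_force: [1.1, -0.6, -3.7]
gripper_width: 0.0207
t 7.37 pos [ 0.5139 -0.2033  0.0434] jaw 46.28 tilt [ 0.002 -0.002 -1.   ] go cm [ 0.2  -0.07  3.24] wz -0.0 w 0.0207 F [ 1.1 -0.6 -3.7] M [ 0.    0.04 -0.  ]
```

View pics/s5.png

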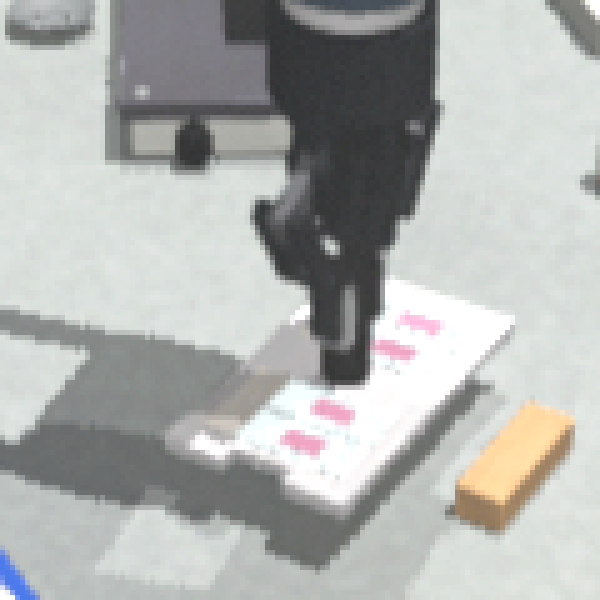

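```bash
python3 -m pendant '[[2,0,0,-0.8,0,0,0],[2,0,0,-1,0,0,-0.4],[2,0,0,-1,0,0,-0.8],[2,0,0,-1,0,0,-0.8],[2,0,0,-1,0,0,-0.8],[2,0,0,-1,0,0,-0.8],[2,0,0,-0.8,0,0,-0.8],[2,0,0,-0.4,0,0,-0.8]]'
python3 -m pendant '[[2,0,0,0,0,0,-0.8],[2,0,0,0,0,0,-0.6],[2,0,0,0,0,0,-0.2],[2,0,0,0,0,0,0]]'
python3 -c "
from h import *
togo((.5426,.185,.115),80.3)"
```

```text
t: 8.08
eef_pos: [0.5132, -0.2028, 0.1131]
orientation: [0.001, 0.152, 0.988, -0.0]
contact_force: [0.1, -0.7, -3.6]
gripper_width: 0.0212
t: 8.42
eef_pos: [0.5126, -0.2025, 0.1117]
orientation: [-0.0, 0.085, 0.996, 0.0]
contact_force: [-0.7, -0.2, -4.7]
gripper_width: 0.021
t 8.42 pos [ 0.5126 -0.2025  0.1117] jaw 80.25 tilt [-0.  0. -1.] go cm [ 3.6  38.7  -0.32] wz -0.01 w 0.021 F [-0.7 -0.2 -4.7] M [-0.01  0.    0.03]
```

```bash
python3 -m pendant '[[2,0.1,1,0,0,0,0],[2,0.2,2,0,0,0,0],[2,0.3,3,0,0,0,0],[2,0.3,3.2,0,0,0,0],[2,0.3,3.2,0,0,0,0],[2,0.3,3.2,0,0,0,0],[2,0.3,3.2,0,0,0,0],[2,0.3,3.2,0,0,0,0]]'
python3 -m pendant '[[2,0.3,3.2,0,0,0,0],[2,0.3,3.2,0,0,0,0],[2,0.3,3,0,0,0,0],[2,0.3,3,0,0,0,0],[2,0.2,2,0,0,0,0],[2,0.1,1,0,0,0,0],[2,0,0.3,0,0,0,0],[2,0,0,0,0,0,0]]'
python3 - <<'E'
from h import *
import pickle
togo((.5426,.185,.09),80.3)
d={n:snap(n,n+'6.png') for n in('top','side')}
togo((.5426,.185,.09),80.3)
pickle.dump(d,open('s6.pkl','wb'))
s=d['side'];im=s['image'][120:260,190:340]
cv2.imwrite('pics/s6.png',cv2.resize(np.clip(im.astype(float)*1.8,0,255).astype(np.uint8),None,fx=5,fy=4,interpolation=cv2.INTER_NEAREST))
s=d['top'];im=s['image'][110:260,130:280]
cv2.imwrite('pics/t6.png',cv2.resize(np.clip(im.astype(float)*1.8,0,255).astype(np.uint8),None,fx=4,fy=4,interpolation=cv2.INTER_NEAREST))
E
```

```text
t: 9.08
eef_pos: [0.5288, 0.02, 0.1117]
orientation: [-0.0, 0.085, 0.996, 0.0]
contact_force: [-0.0, -0.2, -2.9]
gripper_width: 0.0209
t: 9.75
eef_pos: [0.5406, 0.1756, 0.1115]
orientation: [-0.0, 0.084, 0.996, -0.0]
contact_force: [0.1, -0.3, -3.0]
gripper_width: 0.0208
t 9.75 pos [0.5406 0.1756 0.1115] jaw 80.32 tilt [-0. -0. -1.] go cm [-0.04  0.96  2.15] wz 0.0 w 0.0208 F [ 0.1 -0.3 -3. ] M [-0.04 -0.05 -0.01]
t 9.85 pos [0.5409 0.1742 0.1115] jaw 80.23 tilt [-0.    -0.001 -1.   ] go cm [0.01 1.1  2.15] wz -0.01 w 0.0209 F [ 0.4 -0.7 -4.5] M [-0.    0.01  0.01]
```

View pics/s6.png

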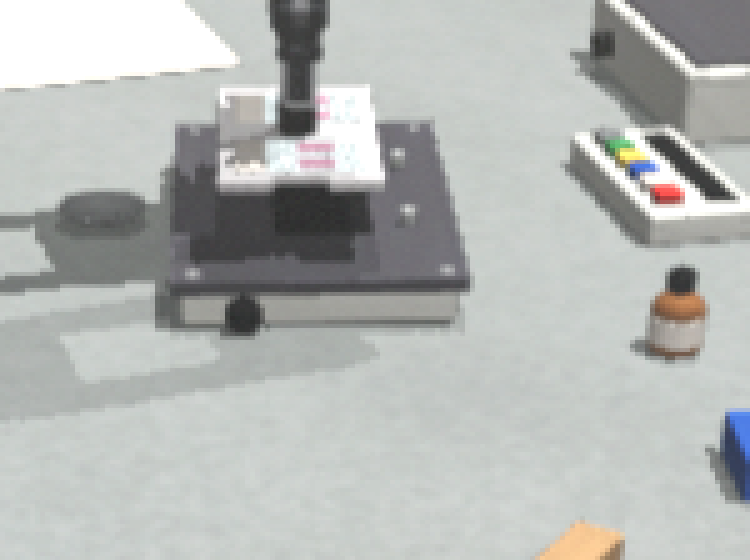

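View pics/t6.png

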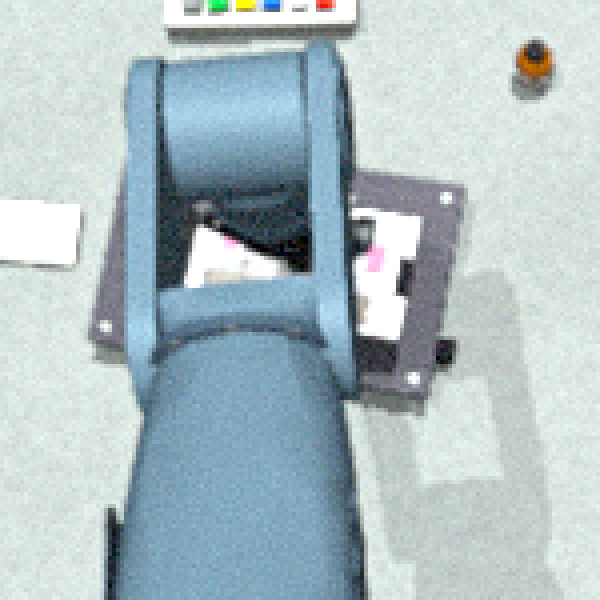

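```bash
python3 - <<'E'
from h import *
import pickle
d=pickle.load(open('s6.pkl','rb'))
for z in(.105,.109,.113):
    p,r=edgefit({'side':d['side']},(.541,.1745,80.3),.048,.084,z,skip=[('side','+x')] if 0 else []); print(z,np.round(p,4),r)
p,r=edgefit({'side':d['side']},(.5525,.201,80.0),.088,.138,.04,skip=[('side','+y'),('side','-y')],rng=3);print(p,r)
E
```

```text
0.105 [ 0.5441  0.1851 79.9589] {('side', '+x'): [-0.3, -0.2, 0.0, 0.0], ('side', '-y'): [-0.3, 2.0, 0.1, 0.1], ('side', '-x'): [0.0, 0.1, -0.0, -1.6], ('side', '+y'): [-1.4, 0.9, 0.4, 0.4]}
0.109 [ 0.5424  0.1765 80.1309] {('side', '+x'): [-0.3, -0.2, -0.1, -0.1], ('side', '-y'): [-0.4, 1.9, 0.1, 0.3], ('side', '-x'): [0.0, -0.1, -0.1, -1.7], ('side', '+y'): [-1.5, 0.7, 0.5, 0.4]}
0.113 [ 0.5407  0.1683 79.8811] {('side', '+x'): [-0.5, -0.3, -0.2, -0.2], ('side', '-y'): [-0.4, 1.9, 0.1, 0.1], ('side', '-x'): [-0.1, -0.1, -0.3, -1.8], ('side', '+y'): [-1.6, 0.7, 0.4, 0.2]}h.py:42: RuntimeWarning: invalid value encountered in scalar divide
  ww=gr[max(0,j-4):j+5]; kk=(k[max(0,j-4):j+5]*ww).sum()/ww.sum()
Traceback (most recent call last):
  File "h.py", line 46, in edgefit
    r=least_squares(f,p,x_scale=[.01,.01,1],loss='soft_l1',f_scale=.5); p=r.x
ValueError: Residuals are not finite in the initial point.
```

```bash
python3 -m pendant '[[2,0,0.3,0.5,0,0,0],[2,0,0.3,0.9,0,0,0],[2,0,0,0.9,0,0,0],[2,0,0,0.9,0,0,0],[2,0,0,0.9,0,0,0],[2,0,0,0.6,0,0,0],[2,0,0,0.2,0,0,0],[2,0,0,0.1,0,0,0]]'
python3 -m pendant '[[2,0,0,0.1,0,0,0],[2,0,0,0.1,0,0,0],[2,0,0,0,0,0,0]]'
python3 -c "
from h import *
togo((.5426,.185,.0502),80.3)"
```

```text
t: 10.52
eef_pos: [0.5415, 0.1808, 0.0608]
orientation: [-0.001, 0.085, 0.996, -0.0]
contact_force: [0.1, 0.5, -4.2]
gripper_width: 0.021
t: 10.77
eef_pos: [0.5423, 0.181, 0.06]
orientation: [0.0, 0.085, 0.996, 0.0]
contact_force: [-0.6, -0.7, -4.1]
gripper_width: 0.0212
t 10.77 pos [0.5423 0.181  0.06  ] jaw 80.28 tilt [ 0.001  0.    -1.   ] go cm [0.04 0.4  0.98] wz -0.0 w 0.0212 F [-0.6 -0.7 -4.1] M [-0.01 -0.01  0.01]
```

```bash
python3 -m pendant '[[2,0,0,0.1,0,0,0],[2,0,0,0.1,0,0,0],[2,0,0,0.1,0,0,0],[2,0,0,0.1,0,0,0],[2,0,0,0.1,0,0,0],[2,0,0,0.1,0,0,0],[2,0,0,0.1,0,0,0],[2,0,0,0,0,0,0]]'
python3 -m pendant '[[2,0,0,0.05,0,0,0],[2,0,0,0.05,0,0,0],[2,0,0,0,0,0,0]]'
python3 -m pendant '[[2,0,0,0.05,0,0,0],[2,0,0,0,0,0,0]]'
python3 -c "
from h import *
togo((.5426,.185,.0502),80.3)"
```

```text
t: 11.43
eef_pos: [0.5418, 0.1809, 0.0524]
orientation: [-0.0, 0.085, 0.996, -0.0]
contact_force: [0.3, 0.2, -3.4]
gripper_width: 0.0208
t: 11.68
eef_pos: [0.542, 0.1809, 0.0516]
orientation: [-0.0, 0.085, 0.996, -0.0]
contact_force: [0.1, -0.1, -2.7]
gripper_width: 0.021
t: 11.85
eef_pos: [0.542, 0.1809, 0.0511]
orientation: [-0.0, 0.085, 0.996, 0.0]
contact_force: [-0.2, 0.3, -4.9]
gripper_width: 0.021
t 11.85 pos [0.542  0.1809 0.0511] jaw 80.27 tilt [-0.  0. -1.] go cm [0.01 0.41 0.09] wz -0.01 w 0.021 F [-0.2  0.3 -4.9] M [-0.02 -0.04 -0.04]
```

Force noise is about ±1 N; continue down in small steps.

```bash
for i in 1 2; do python3 -m pendant '[[2,0,0,0.04,0,0,0],[2,0,0,0,0,0,0]]' | sed -n '2p;4p'; done
python3 -m pendant '[[2,0,0,0.04,0,0,0],[2,0,0,0,0,0,0]]' | sed -n '2p;4p'
```

```text
eef_pos: [0.542, 0.1809, 0.0507]
contact_force: [0.8, -0.1, -4.1]
eef_pos: [0.5421, 0.1809, 0.0504]
contact_force: [-0.5, -0.1, -3.8]
eef_pos: [0.5421, 0.181, 0.0503]
contact_force: [-1.5, -0.7, -0.7]
```

```bash
python3 -m pendant '[[2,0,0,0.04,0,0,0],[2,0,0,0,0,0,0]]' | sed -n '2p;4p'; python3 -m pendant '[[2,0,0,0.04,0,0,0],[2,0,0,0,0,0,0]]' | sed -n '2p;4p'
```

```text
eef_pos: [0.5422, 0.181, 0.0502]
contact_force: [-3.3, -0.0, 3.0]
eef_pos: [0.5424, 0.181, 0.0502]
contact_force: [-3.6, -0.7, 6.8]
```

```bash
python3 -m pendant '[[2,0,0,-0.06,0,0,0],[2,0,0,0,0,0,0]]' 20 | sed -n '2p;4p'
python3 -m pendant '[[2.4,0,0,0,0,0,0],[2.8,0,0,0,0,0,0],[2.8,0,0,0,0,0,0],[2.8,0,0,0,0,0,0]]'
python3 -m pendant '[[2.4,0,0,-0.1,0,0,0],[2,0,0,0,0,0,0],[1.8,0,0,0,0,0,0],[1.8,0,0,0,0,0,0],[1.8,0,0,0,0,0,0]]' 20
python3 -c "
from h import *
togo((.5426,.185,.0502),80.3)"
```

```text
eef_pos: [0.5424, 0.181, 0.0502]
contact_force: [-2.1, 0.4, 4.2]
t: 13.18
eef_pos: [0.5422, 0.1809, 0.0498]
orientation: [0.0, 0.085, 0.996, 0.0]
contact_force: [0.6, -0.3, 0.0]
gripper_width: 0.0286
t: 13.6
eef_pos: [0.542, 0.181, 0.0507]
orientation: [-0.0, 0.085, 0.996, 0.0]
contact_force: [0.2, 0.4, -0.3]
gripper_width: 0.0221
t 13.6 pos [0.542  0.181  0.0507] jaw 80.27 tilt [-0.  0. -1.] go cm [0.01 0.41 0.05] wz -0.01 w 0.0221 F [ 0.2  0.4 -0.3] M [ 0.07  0.   -0.02]
```

```bash
python3 -m pendant '[[1.8,0,0.12,0,0,0,0],[1.8,0,0.12,0,0,0,0],[1.8,0,0.12,0,0,0,0],[1.8,0,0.12,0,0,0,0],[1.8,0,0.12,0,0,0,0],[1.8,0,0.12,0,0,0,0],[1.8,0,0.12,0,0,0,0],[1.8,0,0.12,0,0,0,0]]'
python3 -m pendant '[[1.8,-0.1,0,0,0,0,0],[1.8,-0.1,0,0,0,0,0],[1.8,-0.1,0,0,0,0,0],[1.8,-0.1,0,0,0,0,0],[1.8,-0.1,0,0,0,0,0],[1.8,-0.1,0,0,0,0,0],[1.8,-0.1,0,0,0,0,0]]'
cat >> h.py <<'E'
def sf(th=80.3):
    st,R=tcp(); a=np.radians(th-90); ex=np.array([np.cos(a),np.sin(a)]); ey=np.array([-ex[1],ex[0]])
    F=st['contact_force']; r=st['eef_pos'][:2]-[.5525,.2015]
    print('t %.2f stage xy mm %.2f %.2f z %.2f  Fx %.1f Fy %.1f Fz %.1f Mz %.3f jaw %.2f w %.1f'%(st['t'],r@ex*1e3,r@ey*1e3,st['eef_pos'][2]*1e3,F[:2]@ex,F[:2]@ey,F[2],st['moment'][2],np.degrees(np.arctan2(R[1,1],R[0,1])),st['gripper_width']*1e3))
E
python3 -c "
from h import *
sf()"
```

```text
t: 14.27
eef_pos: [0.5436, 0.1905, 0.0507]
orientation: [-0.0, 0.085, 0.996, -0.0]
contact_force: [-0.1, -0.6, -0.7]
gripper_width: 0.0219
t: 14.85
eef_pos: [0.5506, 0.1892, 0.0508]
orientation: [-0.0, 0.085, 0.996, 0.0]
contact_force: [-1.2, 0.1, 0.9]
gripper_width: 0.0223
t 14.85 stage xy mm 0.22 -12.45 z 50.75  Fx -1.2 Fy -0.1 Fz 0.9 Mz -0.008 jaw 80.27 w 22.3
```

```bash
python3 - <<'E'
from h import *
s=snap('side','side7.png');im=s['image'][130:220,200:310]
cv2.imwrite('pics/s7.png',cv2.resize(np.clip(im.astype(float)*1.8,0,255).astype(np.uint8),None,fx=6,fy=6,interpolation=cv2.INTER_NEAREST))
sf()
E
```

```text
t 14.90 stage xy mm 0.48 -12.47 z 50.75  Fx -0.8 Fy 0.4 Fz -1.6 Mz -0.014 jaw 80.26 w 22.1
```

View pics/s7.png

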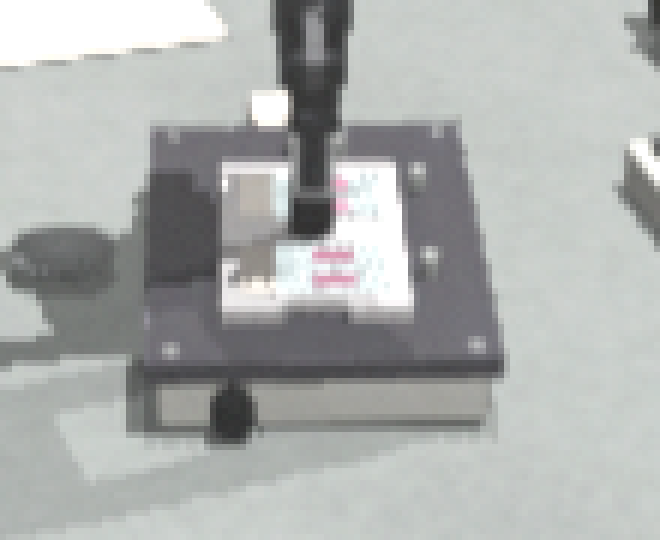

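```bash
python3 -m pendant '[[1.8,-0.05,0,0,0,0,0],[1.8,-0.05,0,0,0,0,0],[1.8,0,0,0,0,0,0]]' >/dev/null; python3 -c "
from h import *
sf()"
python3 -m pendant '[[1.8,-0.05,0,0,0,0,0],[1.8,-0.05,0,0,0,0,0],[1.8,0,0,0,0,0,0]]' >/dev/null; python3 -c "
from h import *
sf()"
python3 -m pendant '[[1.8,-0.05,0,0,0,0,0],[1.8,0,0,0,0,0,0]]' >/dev/null; python3 -c "
from h import *
sf()"
```

```text
t 15.15 stage xy mm 1.28 -12.47 z 50.77  Fx -0.6 Fy 0.4 Fz -2.1 Mz -0.005 jaw 80.27 w 22.1
t 15.40 stage xy mm 2.25 -12.47 z 50.77  Fx -1.5 Fy -0.3 Fz -0.7 Mz 0.036 jaw 80.27 w 22.4
t 15.57 stage xy mm 2.72 -12.44 z 50.75  Fx -0.6 Fy 0.9 Fz -0.4 Mz 0.030 jaw 80.27 w 22.4
```

```bash
python3 -m pendant '[[1.8,-0.05,0,0.02,0,0,0],[1.8,0,0,0,0,0,0]]' >/dev/null; python3 -c "
from h import *
sf()"
python3 -m pendant '[[1.8,-0.05,0,0,0,0,0],[1.8,0,0,0,0,0,0]]' >/dev/null; python3 -c "
from h import *
sf()"
python3 -m pendant '[[1.8,-0.05,0,0,0,0,0],[1.8,0,0,0,0,0,0]]' >/dev/null; python3 -c "
from h import *
sf()"
```

```text
t 15.73 stage xy mm 3.28 -12.40 z 50.75  Fx -1.9 Fy 0.1 Fz 0.7 Mz 0.003 jaw 80.27 w 22.0
t 15.90 stage xy mm 3.78 -12.40 z 50.71  Fx -1.2 Fy -0.3 Fz 1.3 Mz -0.025 jaw 80.27 w 22.0
t 16.07 stage xy mm 4.29 -12.37 z 50.72  Fx -1.8 Fy 0.0 Fz 1.1 Mz -0.069 jaw 80.27 w 22.0
```

```bash
python3 -m pendant '[[1.8,-0.04,0,0,0,0,0],[1.8,0,0,0,0,0,0]]' >/dev/null; python3 -c "
from h import *
sf()"
python3 -m pendant '[[1.8,-0.04,0,0,0,0,0],[1.8,0,0,0,0,0,0]]' >/dev/null; python3 -c "
from h import *
sf()"
python3 -m pendant '[[1.8,-0.04,0,0,0,0,0],[1.8,0,0,0,0,0,0]]' >/dev/null; python3 -c "
from h import *
sf()"
```

```text
t 16.23 stage xy mm 4.65 -12.39 z 50.70  Fx -2.3 Fy 0.0 Fz 1.6 Mz 0.053 jaw 80.28 w 22.4
t 16.40 stage xy mm 5.08 -12.39 z 50.72  Fx -2.4 Fy -0.2 Fz 1.9 Mz 0.040 jaw 80.27 w 22.1
t 16.57 stage xy mm 5.45 -12.37 z 50.68  Fx -2.0 Fy 0.1 Fz 2.9 Mz 0.031 jaw 80.27 w 22.3
```

```bash
python3 -m pendant '[[1.8,-0.04,0,-0.01,0,0,0],[1.8,0,0,0,0,0,0]]' >/dev/null; python3 -c "
from h import *
sf()"
python3 -m pendant '[[1.8,-0.04,0,0,0,0,0],[1.8,0,0,0,0,0,0]]' >/dev/null; python3 -c "
from h import *
sf()"
python3 -m pendant '[[1.8,-0.04,0,0,0,0,0],[1.8,0,0,0,0,0,0]]' >/dev/null; python3 -c "
from h import *
sf()"
```

```text
t 16.73 stage xy mm 5.83 -12.41 z 50.71  Fx -1.2 Fy 0.1 Fz 1.8 Mz 0.089 jaw 80.27 w 22.1
t 16.90 stage xy mm 6.23 -12.43 z 50.70  Fx -3.4 Fy 0.1 Fz 1.9 Mz 0.008 jaw 80.27 w 22.2
t 17.07 stage xy mm 6.41 -12.44 z 50.68  Fx -2.6 Fy 0.1 Fz 2.9 Mz 0.023 jaw 80.27 w 22.8
```

```bash
python3 -m pendant '[[1.8,-0.03,0,0,0,0,0],[1.8,0,0,0,0,0,0]]' >/dev/null; python3 -c "
from h import *
sf()"
python3 -m pendant '[[1.8,-0.03,0,0,0,0,0],[1.8,0,0,0,0,0,0]]' >/dev/null; python3 -c "
from h import *
sf()"

```

```text
t 17.23 stage xy mm 6.55 -12.45 z 50.69  Fx -3.8 Fy -0.6 Fz 3.9 Mz 0.039 jaw 80.28 w 22.1
t 17.40 stage xy mm 6.78 -12.50 z 50.64  Fx -5.3 Fy -0.4 Fz 4.9 Mz 0.068 jaw 80.28 w 22.0
```

```bash
python3 -m pendant '[[1.8,-0.03,0,0,0,0,0],[1.8,0,0,0,0,0,0]]' >/dev/null; python3 -c "
from h import *
sf()"

```

```text
t 17.57 stage xy mm 6.92 -12.51 z 50.65  Fx -5.8 Fy -1.1 Fz 4.6 Mz 0.043 jaw 80.29 w 21.7
```

```bash
python3 -m pendant '[[1.8,0.05,0,-0.02,0,0,0],[1.8,0,0.1,0,0,0,0],[1.8,0,0.1,0,0,0,0],[1.8,0,0.1,0,0,0,0],[1.8,0,0,0,0,0,0]]' >/dev/null; python3 -c "
from h import *
sf()"
python3 -m pendant '[[1.8,0,0.1,0,0,0,0],[1.8,0,0.1,0,0,0,0],[1.8,0,0,0,0,0,0]]' >/dev/null; python3 -c "
from h import *
sf()"

```

```text
t 17.98 stage xy mm 6.88 -9.57 z 50.70  Fx -3.4 Fy -2.2 Fz 2.4 Mz 0.098 jaw 80.27 w 22.1
t 18.23 stage xy mm 6.85 -7.24 z 50.71  Fx -2.9 Fy -2.0 Fz 0.5 Mz 0.057 jaw 80.28 w 22.5
```

```bash
python3 -m pendant '[[1.8,0,0.05,0,0,0,0],[1.8,0,0.05,0,0,0,0],[1.8,0,0,0,0,0,0]]' >/dev/null; python3 -c "
from h import *
sf()"
python3 -m pendant '[[1.8,0,0.05,0,0,0,0],[1.8,0,0.05,0,0,0,0],[1.8,0,0,0,0,0,0]]' >/dev/null; python3 -c "
from h import *
sf()"
python3 -m pendant '[[1.8,0,0.05,0,0,0,0],[1.8,0,0,0,0,0,0]]' >/dev/null; python3 -c "
from h import *
sf()"

```

```text
t 18.48 stage xy mm 6.84 -6.29 z 50.73  Fx -3.1 Fy -1.5 Fz -0.4 Mz 0.053 jaw 80.27 w 22.1
t 18.73 stage xy mm 6.84 -5.29 z 50.74  Fx -2.6 Fy -0.9 Fz -0.3 Mz 0.066 jaw 80.27 w 22.3
t 18.90 stage xy mm 6.82 -4.81 z 50.74  Fx -2.5 Fy -0.0 Fz -1.1 Mz 0.024 jaw 80.27 w 22.5
```

```bash
python3 -m pendant '[[1.8,0,0.05,0.01,0,0,0],[1.8,0,0,0,0,0,0]]' >/dev/null; python3 -c "
from h import *
sf()"
python3 -m pendant '[[1.8,0,0.05,0,0,0,0],[1.8,0,0,0,0,0,0]]' >/dev/null; python3 -c "
from h import *
sf()"
python3 -m pendant '[[1.8,0,0.05,0,0,0,0],[1.8,0,0,0,0,0,0]]' >/dev/null; python3 -c "
from h import *
sf()"

```

```text
t 19.07 stage xy mm 6.85 -4.39 z 50.74  Fx -3.1 Fy -1.3 Fz -0.5 Mz 0.038 jaw 80.27 w 22.1
t 19.23 stage xy mm 6.85 -3.87 z 50.77  Fx -2.5 Fy -1.5 Fz -0.8 Mz 0.084 jaw 80.27 w 22.5
t 19.40 stage xy mm 6.83 -3.40 z 50.72  Fx -3.0 Fy -0.9 Fz -0.2 Mz -0.032 jaw 80.27 w 22.1
```

```bash
python3 -m pendant '[[1.8,0,0.05,0.01,0,0,0],[1.8,0,0,0,0,0,0]]' >/dev/null; python3 -c "
from h import *
sf()"
python3 -m pendant '[[1.8,0,0.05,0,0,0,0],[1.8,0,0,0,0,0,0]]' >/dev/null; python3 -c "
from h import *
sf()"
python3 -m pendant '[[1.8,0,0.04,0,0,0,0],[1.8,0,0,0,0,0,0]]' >/dev/null; python3 -c "
from h import *
sf()"

```

```text
t 19.57 stage xy mm 6.87 -2.95 z 50.74  Fx -4.0 Fy -2.4 Fz 0.3 Mz 0.026 jaw 80.27 w 21.9
t 19.73 stage xy mm 6.89 -2.41 z 50.74  Fx -4.3 Fy -2.8 Fz 0.7 Mz 0.028 jaw 80.27 w 22.1
t 19.90 stage xy mm 6.87 -2.04 z 50.70  Fx -4.1 Fy -2.2 Fz 1.6 Mz 0.057 jaw 80.27 w 22.2
```

```bash
python3 -m pendant '[[1.8,0,0.04,0,0,0,0],[1.8,0,0,0,0,0,0]]' >/dev/null; python3 -c "
from h import *
sf()"
python3 -m pendant '[[1.8,0,0.04,0,0,0,0],[1.8,0,0,0,0,0,0]]' >/dev/null; python3 -c "
from h import *
sf()"
python3 -m pendant '[[1.8,0,0.04,0,0,0,0],[1.8,0,0,0,0,0,0]]' >/dev/null; python3 -c "
from h import *
sf()"

```

```text
t 20.07 stage xy mm 6.88 -1.64 z 50.72  Fx -3.9 Fy -3.0 Fz 1.1 Mz 0.072 jaw 80.28 w 22.1
t 20.23 stage xy mm 6.86 -1.25 z 50.70  Fx -4.5 Fy -2.7 Fz 0.7 Mz 0.061 jaw 80.27 w 21.8
t 20.40 stage xy mm 6.90 -0.85 z 50.73  Fx -4.6 Fy -2.5 Fz 0.9 Mz 0.052 jaw 80.27 w 22.0
```

```bash
for i in 1; do python3 -m pendant '[[1.8,0,0.04,0,0,0,0],[1.8,0,0,0,0,0,0]]' >/dev/null; python3 -c "
from h import *
sf()"; done
python3 -m pendant '[[1.8,0,0.04,0,0,0,0],[1.8,0,0,0,0,0,0]]' >/dev/null; python3 -c "
from h import *
sf()"
python3 - <<'E'
from h import *
s=snap('side','side8.png');im=s['image'][130:220,200:310]
cv2.imwrite('pics/s8.png',cv2.resize(np.clip(im.astype(float)*1.8,0,255).astype(np.uint8),None,fx=6,fy=6,interpolation=cv2.INTER_NEAREST))
E
```

```text
t 20.57 stage xy mm 6.88 -0.57 z 50.74  Fx -5.5 Fy -3.3 Fz 1.2 Mz 0.083 jaw 80.28 w 22.0
t 20.73 stage xy mm 6.86 -0.50 z 50.71  Fx -4.2 Fy -5.1 Fz 1.5 Mz 0.106 jaw 80.28 w 22.3
```

View pics/s8.png

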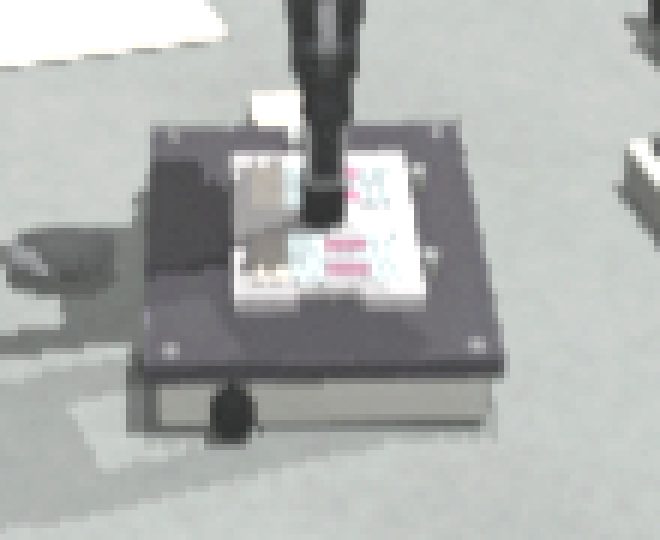

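```bash
python3 -m pendant '[[1.8,-0.04,0.02,0,0,0,0],[1.8,0,0,0,0,0,0]]' >/dev/null; python3 -c "
from h import *
sf()"
python3 -m pendant '[[1.8,-0.04,0.02,0,0,0,0],[1.8,0,0,0,0,0,0]]' >/dev/null; python3 -c "
from h import *
sf()"
```

```text
t 20.95 stage xy mm 6.87 -0.50 z 50.68  Fx -6.5 Fy -5.1 Fz 3.1 Mz 0.066 jaw 80.28 w 22.3
t 21.12 stage xy mm 6.86 -0.47 z 50.64  Fx -7.6 Fy -5.7 Fz 5.0 Mz -0.006 jaw 80.28 w 21.6
```

```bash
python3 -m pendant '[[1.8,-0.03,0.02,-0.01,0,0,0],[1.8,0,0,0,0,0,0]]' >/dev/null; python3 -c "
from h import *
sf()"
python3 -m pendant '[[1.8,0,0,0,0,0,0]]' >/dev/null; python3 -c "
from h import *
sf()"
```

```text
t 21.28 stage xy mm 6.90 -0.45 z 50.65  Fx -8.0 Fy -7.1 Fz 4.0 Mz 0.091 jaw 80.28 w 21.8
t 21.37 stage xy mm 6.90 -0.45 z 50.67  Fx -7.8 Fy -7.1 Fz 5.1 Mz 0.103 jaw 80.28 w 22.4
```

```bash
python3 -m pendant '[[1.8,-0.03,0,-0.03,0,0,-0.06],[1.8,0,0,0,0,0,0]]' >/dev/null; python3 -c "
from h import *
sf()"
python3 -m pendant '[[1.8,-0.03,0,-0.01,0,0,-0.06],[1.8,0,0,0,0,0,0]]' >/dev/null; python3 -c "
from h import *
sf()"
python3 -m pendant '[[1.8,0,0,0,0,0,0]]' >/dev/null; python3 -c "
from h import *
sf()"
```

```text
t 21.53 stage xy mm 6.88 -0.48 z 50.67  Fx -8.5 Fy -6.1 Fz 3.5 Mz -0.004 jaw 80.59 w 21.9
t 21.70 stage xy mm 6.89 -0.46 z 50.68  Fx -8.3 Fy -6.4 Fz 2.7 Mz -0.084 jaw 80.89 w 22.1
t 21.78 stage xy mm 6.92 -0.46 z 50.69  Fx -8.1 Fy -5.7 Fz 3.5 Mz -0.011 jaw 80.87 w 22.2
```

```bash
python3 -m pendant '[[1.8,0,0,0,0,0,0],[1.8,-0.03,0.01,-0.01,0,0,0],[1.8,0,0,0,0,0,0]]' 35 >/dev/null; python3 -c "
from h import *
sf()"
python3 -m pendant '[[1.8,-0.03,0.01,-0.01,0,0,0],[1.8,0,0,0,0,0,0]]' >/dev/null; python3 -c "
from h import *
sf()"
python3 -m pendant '[[1.8,0,0,0,0,0,0]]' >/dev/null; python3 -c "
from h import *
sf()"
```

```text
t 22.03 stage xy mm 6.91 -0.46 z 50.78  Fx -9.7 Fy -7.5 Fz 4.7 Mz 0.016 jaw 80.88 w 21.1
t 22.20 stage xy mm 6.90 -0.46 z 50.77  Fx -10.8 Fy -6.6 Fz 4.5 Mz -0.024 jaw 80.88 w 20.9
t 22.28 stage xy mm 6.90 -0.45 z 50.77  Fx -11.1 Fy -6.8 Fz 5.6 Mz -0.033 jaw 80.88 w 21.2
```

```bash
python3 -m pendant '[[1.8,-0.01,0.03,-0.03,0,0,0],[1.8,0,0,0,0,0,0],[1.8,0,0,0,0,0,0]]' >/dev/null; python3 -c "
from h import *
sf()"
python3 -m pendant '[[1.8,0,0,0,0,0,0],[1.8,0,0,0,0,0,0],[1.8,0,0,0,0,0,0]]' >/dev/null; python3 -c "
from h import *
sf()"
python3 -m pendant '[[1.8,0,0,0,0,0,0],[1.8,0,0,0,0,0,0],[1.8,0,0,0,0,0,0],[1.8,0,0,0,0,0,0]]' >/dev/null; python3 -c "
from h import *
sf()"
python3 -m pendant '[[1.8,0,0,0,0,0,0],[1.8,0,0,0,0,0,0],[1.8,0,0,0,0,0,0]]' >/dev/null; python3 -c "
from h import *
sf()"
```

```text
t 22.53 stage xy mm 6.87 -0.44 z 50.78  Fx -9.5 Fy -8.7 Fz 3.2 Mz -0.007 jaw 80.88 w 21.2
t 22.78 stage xy mm 6.89 -0.46 z 50.78  Fx -10.4 Fy -8.0 Fz 4.6 Mz -0.045 jaw 80.88 w 21.1
t 23.12 stage xy mm 6.95 -0.44 z 50.86  Fx -10.1 Fy -7.7 Fz 4.0 Mz -0.028 jaw 80.88 w 21.3
t 23.37 stage xy mm 6.90 -0.45 z 50.81  Fx -10.6 Fy -7.8 Fz 4.1 Mz -0.069 jaw 80.88 w 20.7
```

```bash
python3 -m pendant '[[2.3,0,0,0,0,0,0],[2.5,0,0,0,0,0,0],[2.8,0,0,0,0,0,0],[3.2,0,0,0,0,0,0],[3.6,0,0,0,0,0,0],[4,0,0,0,0,0,0],[4,0,0,0,0,0,0],[4,0,0,0,0,0,0]]' 20;python3 -c "
from h import *
sf()"
```

```text
t: 24.03
eef_pos: [0.5622, 0.2011, 0.0519]
orientation: [0.0, 0.08, 0.997, 0.0]
contact_force: [-0.7, -0.1, -0.3]
gripper_width: 0.0399
t 24.03 stage xy mm 9.64 1.25 z 51.87  Fx -0.6 Fy -0.2 Fz -0.3 Mz -0.033 jaw 80.87 w 39.9
```

```bash
python3 -m pendant '[[4,0,0,-0.5,0,0,0],[4,0,0,-1,0,0,0],[4,0,0,-1.5,0,0,0],[4,0,0,-2,0,0,0],[4,0,0,-3,0,0,0],[4,0,0,-3,0,0,0],[4,0,0,-2,0,0,0],[4,0,0,0,0,0,0]]'
python3 -m pendant '[[4,0,-3,-1,0,0,0],[4,0,-3,0,0,0,0],[4,0,-3,0,0,0,0],[4,0,-3,0,0,0,0],[4,0,-3,0,0,0,0],[4,0,-3,0,0,0,0],[4,0,-3,0,0,0,0],[4,0,-3,0,0,0,0]]'
python3 -m pendant '[[4,0,-3,0,0,0,0],[4,0,-3,0,0,0,0],[4,0,-3,0,0,0,0],[4,0,0,0,0,0,0]]'
python3 - <<'E'
from h import *
import pickle
d={n:snap(n,n+'9.png') for n in('top','side')}
pickle.dump(d,open('s9.pkl','wb'))
s=d['side'];im=s['image'][130:220,200:310]
cv2.imwrite('pics/s9.png',cv2.resize(np.clip(im.astype(float)*1.8,0,255).astype(np.uint8),None,fx=6,fy=6,interpolation=cv2.INTER_NEAREST))
s=d['top'];im=s['image'][130:220,145:255]
cv2.imwrite('pics/t9.png',cv2.resize(np.clip(im.astype(float)*1.8,0,255).astype(np.uint8),None,fx=6,fy=6,interpolation=cv2.INTER_NEAREST))
d0=pickle.load(open('s0.pkl','rb'))
for vs in(['top'],['side'],['top','side']):
    p,r=edgefit({k:d[k] for k in vs},(.559,.198,80.3),.048,.084,.048,rng=3); print(vs,np.round(p,4),r)
sf()
E
```

```text
t: 24.7
eef_pos: [0.5654, 0.2016, 0.1888]
orientation: [0.005, 0.079, 0.997, 0.001]
contact_force: [0.4, -0.1, 0.8]
gripper_width: 0.0402
t: 25.37
eef_pos: [0.5233, -0.0373, 0.1919]
orientation: [0.0, 0.08, 0.997, -0.0]
contact_force: [0.0, 0.1, -0.1]
gripper_width: 0.0397
t: 25.7
eef_pos: [0.5088, -0.1295, 0.192]
orientation: [0.0, 0.082, 0.997, -0.001]
contact_force: [-0.6, -0.1, -0.5]
gripper_width: 0.0398
['top'] [ 0.5572  0.1982 80.8665] {('top', '+x'): [0.0, 0.3, 0.2, -0.0], ('top', '-y'): [0.0, 0.2, 0.2, -0.0], ('top', '-x'): [0.0, 0.1, 0.2, 0.1], ('top', '+y'): [0.2, 0.0, -0.0, 0.2]}
['side'] [ 0.5606  0.2015 80.402 ] {('side', '+x'): [-2.0, 0.1, 0.0, 0.0], ('side', '-y'): [-0.4, 0.2, -0.1, -0.2], ('side', '-x'): [0.0, -0.0, -0.2, -0.2], ('side', '+y'): [0.1, 0.6, -1.3, -1.1]}
['top', 'side'] [ 0.5585  0.1984 81.0061] {('top', '+x'): [-0.2, -0.1, -0.3, -0.4], ('top', '-y'): [0.1, 0.4, 0.4, 0.0], ('top', '-x'): [0.5, 0.5, 0.5, 0.4], ('top', '+y'): [0.2, -0.1, -0.1, -0.0], ('side', '+x'): [-1.6, 0.7, 0.4, 0.4], ('side', '-y'): [-0.5, -0.3, -0.7, -0.5], ('side', '-x'): [-0.4, -0.5, -0.7, -0.9], ('side', '+y'): [0.6, 1.3, -0.7, -0.7]}
t 25.80 stage xy mm 12.49 -329.78 z 191.78  Fx -0.3 Fy 0.6 Fz 0.1 Mz -0.026 jaw 80.72 w 40.1
```

View pics/s9.png

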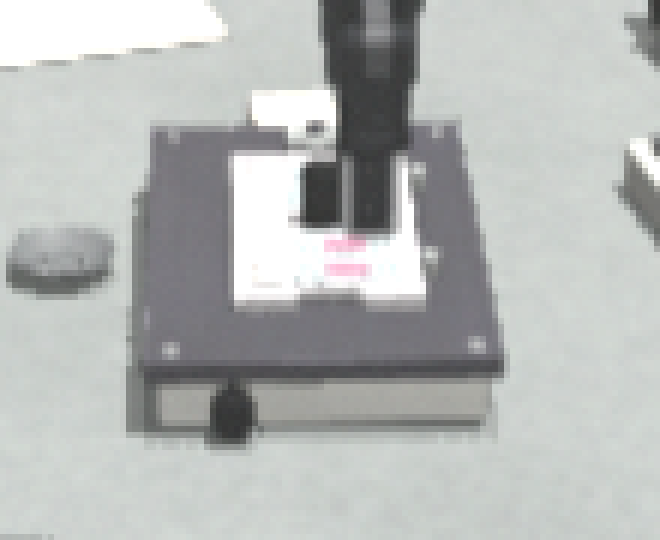

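View pics/t9.png

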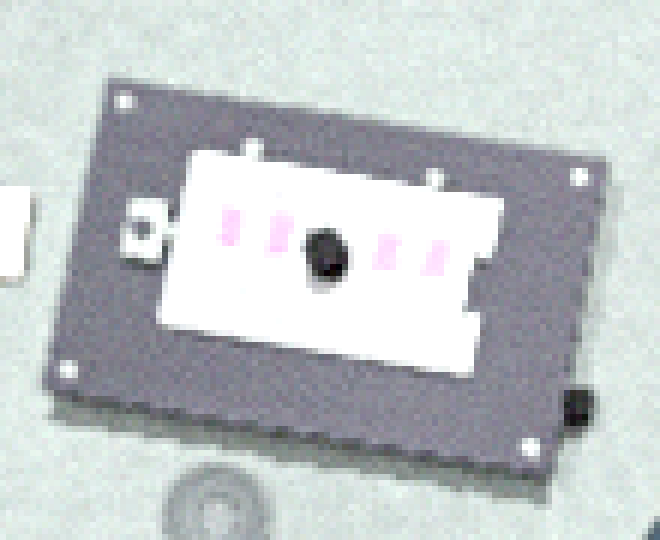

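```bash
python3 - <<'E'
from h import *
import pickle
d=pickle.load(open('s9.pkl','rb'));s=d['top']
for sk in([('top','-x')],[('top','-x'),('top','-y')]):
    p,r=edgefit({'top':s},(.5525,.2015,80.5),.088,.138,.04,skip=sk,rng=3); print(np.round(p,4),r)
# screws: bright blobs
g=s['image'].astype(float).mean(2)
pts=[]
for u in((125,102),(580,177),(530,447),(68,371)):
    c=np.array([145,130])+np.array(u)/6; x0,y0=(c-5).astype(int); w=g[y0:y0+11,x0:x0+11]; w=np.clip(w-np.median(w)-15,0,None)
    yy,xx=np.mgrid[y0:y0+11,x0:x0+11]; pts.append([(xx*w).sum()/w.sum(),(yy*w).sum()/w.sum()])
W=unproj(s,pts,.0405)[:,:2]; print(np.round(W,4))
a=lambda v:np.degrees(np.arctan2(v[1],v[0])); print('long edge angles',a(W[0]-W[1]),a(W[3]-W[2]),'short',a(W[1]-W[2])+90,a(W[0]-W[3])+90,'centre',W.mean(0))
E
```

```text
[ 0.5519  0.2008 80.4772] {('top', '+x'): [-0.2, 0.0, 0.1, 0.1], ('top', '-y'): [0.4, 0.4, 0.5, -0.4], ('top', '-x'): [], ('top', '+y'): [0.1, 0.2, 0.2, 0.3]}
[ 0.552   0.2013 80.8886] {('top', '+x'): [-0.1, 0.1, 0.0, -0.0], ('top', '-y'): [], ('top', '-x'): [], ('top', '+y'): [0.0, 0.0, -0.0, -0.0]}
[[0.6523 0.3205]
 [0.6145 0.063 ]
 [0.4566 0.0869]
 [0.5003 0.3465]]
long edge angles 81.63530704862222 80.45635711064503 short 81.37529120382781 80.28930013404097 centre [0.55593364 0.20423025]
```

```bash
python3 - <<'E'
import pickle,cv2,numpy as np
a=pickle.load(open('s0.pkl','rb'));b=pickle.load(open('s9.pkl','rb'))
cv2.imwrite('pics/cmp.png',np.vstack([np.hstack([x['side']['image'][130:380,100:480] for x in(a,b)]),np.hstack([x['top']['image'][90:300,60:440] for x in(a,b)])]))
E
```

```text
(no output)
```

View pics/cmp.png

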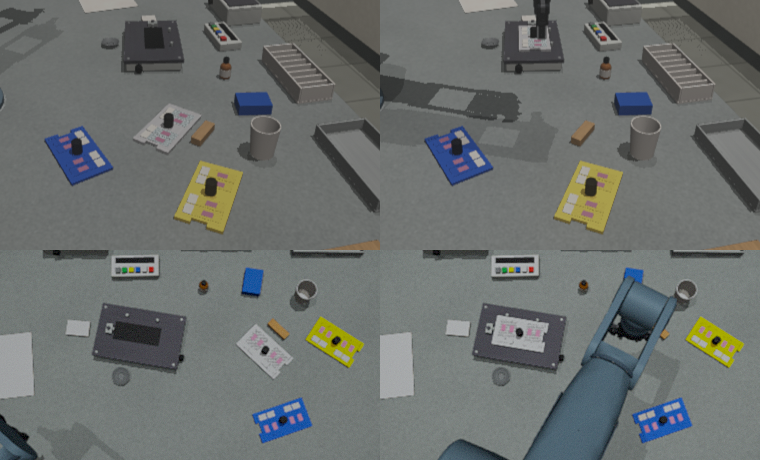

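Before/after comparison: everything else is where it was, and the carrier sits against the dowels and the stop. Handing in.

```bash
python3 -c "
from workcell import sign_off
print(sign_off())"
```

```text
the job is handed in; nothing more can be done
None
```

The carrier is on the stage, pressed home against both dowels and the end stop with its notched end away from the stop, and the job is handed in. I gripped it by the knob and set it down in small steps. Then I slid it onto the dowels, pushed it to the stop, and leaned on the dowels again. The robot's clock read about 26 s of the 69 s limit.

**Pressing:** For about 1 s the hand pushed with about 10 N toward the dowels and 8 N toward the stop, with almost no turning moment. Allowing for drag on the stage, I estimate 3 to 5 N on each dowel and about 4 N on the stop. These are worked out from the wrist force, not measured at each contact.

**Last checks:**
- **Square to the stage:** In the top picture the carrier sits at 80.9°. The stage's clean edges and screws give 80.9°, but a rougher fit that includes its poorly seen end edge gives 80.5°.
- **Position:** The top picture puts the carrier 5.6 mm from the stage centre line, where 5 mm is home.
- **Side camera:** It fits the carrier at about 80.4° and 3 to 5 mm away from the top picture's position. That is more than the stated 2 mm calibration, and the arm partly covered the carrier in that view.
- **Bystanders:** By eye, nothing else moved between the first and last pictures. In the last top picture the arm partly hid the wedge, but it looks unmoved in the side picture.

When the jaws opened, the arm sprang forward about 3 mm, toward the dowels and stop rather than away from them. The last force reading was near zero, and the gripper was clear of everything.

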